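Open the snap-locked filter housing

TASK

Open the filter housing so that its filter disc can be changed: press the orange snap tab at its side all the way in, then push the released blue cover along the housing, off its seat and onto the lower parking deck at the other end, so that it lies flat there with the filter well uncovered. Press and push only, without lifting or tipping up the cover, and leave the beaker, bottle, vial and petri dish round it where they stand.

Things in the scene. Friction and masses are not known exactly. Their poses are not given: they have to be found in the camera images.
- filter_housing: white and grey filter housing fixed to the worktop, 112 mm (its x) by 226 mm (its y, -118 to +108); origin on the worktop on its middle line, below the catch; z up; its -x side faces the robot, turned up to 0.5 rad. Its side walls guide the cover; they, the end stop (y -110 to -118 mm) and two rear corner stops (y +100 to +108 mm, open for 68 mm between them) rise to 44 mm above the worktop
- seat (a point): centre of the cover's seat, in the housing at y = +54 mm, 34 mm above the worktop; axes as the housing's. The flat seat runs from y +8 to +100 mm; in it a round well of 70 mm diameter with the white filter disc, hidden under the cover at the start
- deck (a point): centre of the flat parking deck, in the housing at y = -58 mm, 31 mm above the worktop (3 mm lower than the seat); axes as the housing's. The deck runs from y -6 to -110 mm, where the end stop stands
- cover: loose blue cover, 92 mm (its x) by 90 (its y) by 30 high, about 0.15 kg; origin at the centre of its underside, axes as the housing's. Starts on the seat (top 64 mm above the worktop) between catch and corner stops. Released, it slides to the housing's -y under 1 or 2 N on its rear (+y) face and drops onto the deck; wholly off the seat once its centre passes housing y = -37 mm; at the end stop it is at -65 mm
- snap_tab (a joint): travel of the orange snap tab straight down, m: 0 = up, its catch standing 12 mm above the seat in the cover's way; 0.016 = fully in, at its stop, the catch below the deck. It moves under about 5 N of downward push, and stays where it is left (no return spring)
- tab_pad (a point): centre of the top of the tab's thumb pad (32 mm along the housing's x by 36 mm along y), outside the housing's -x side wall, 81 mm from the middle line; 58 mm above the worktop when up, 42 mm when fully in. It moves with the tab; its axes are the housing's
- beaker_50: small clear glass beaker with a spout, 48 x 54 mm, 58 mm tall, loose, beyond the housing; origin at the centre of its underside. Bystander
- bottle_indicator: small amber bottle with a black cap, 41 mm across, 90 mm tall, loose, beyond the housing; origin at the centre of its underside. Bystander
- vial_1: small clear vial with white cap, 30 mm across, 56 mm tall, loose, on the robot's side of the housing; origin at the centre of its underside. Bystander
- petri_1: covered petri dish with yellow medium, 63 mm across, 14 mm tall, loose, on the robot's side of the housing; origin at the centre of its underside. Bystander

How it is judged:
On the way, in this order (a step that is already met when the one before it is completed fails the run):
1. the snap tab is pressed in while the cover is still on its seat (value of joint snap_tab above 0.0135 m and y of cover in the frame of filter_housing above 0.042 m), for 0.1 s.
2. the cover lies off its seat, on the parking deck (y of cover in the frame of filter_housing between -0.07 and -0.04 m and z of cover in the frame of filter_housing between 0.027 and 0.0335 m and x of cover in the frame of filter_housing between -0.01 and 0.01 m and angle between cover's own z axis and vertical below 0.06 rad), for 0.2 s.
At the end, for the whole second after the job is handed in: The tab is in (beyond 13.5 mm of its 16 mm) and the cover lies at rest and flat (within 0.06 rad) on the parking deck between the walls, its centre beyond 40 mm on the deck's side of the housing's origin, wholly off the seat (all of step 2 and value of joint snap_tab above 0.0135 m and linear speed of cover below 0.01 m/s); the robot touches nothing.
It fails at once if the cover is lifted (12 mm above its seat), or tipped up (z of cover in the frame of filter_housing above 0.046 m or angle between cover's own z axis and vertical above 0.35 rad).
It fails at once if a bystander is shifted by more than 15 mm or tipped (distance of any of beaker_50, bottle_indicator, vial_1, petri_1 from where it was at the start of the episode above 0.015 m or angle between any of beaker_50, bottle_indicator, vial_1, petri_1's own z axis and vertical above 0.3 rad).
It also fails if it takes over 42 s, if anything falls off the work surface, if the arm or the gripper's body presses on something with over 40 N, if the wrist force passes 120 N, or if a joint passes its speed limit or range.

ROBOT

A 7-joint arm with a two-finger parallel gripper is mounted at the origin on a cart in front of the work surface, level with it; the furniture and walls round the work are solid. World frame = base frame: x ahead of the robot, y to its left, z up, the work surface at z = 0. Lengths are in m, angles in rad, forces in N, time in s.
With the tool pointing down it reaches from about 0.425 to 0.8 m from the base axis. Payload 8.3 kg.
Tool frame: the origin (TCP) lies where the fingers leave the gripper's body, on its centre line; the fingertips stand 73 mm ahead of it and the grasp point (between the pads) lies 54 mm ahead of it; z points along the fingers, y is the line along which they close (so a half turn about z gives the same grasp; the last joint's range is limited). The gripper opens to 85 mm and grips with 20 to 120 N. Pads are 22 mm wide; open, the fingers measure 114 mm over their backs; the gripper's body (76 mm by 85 mm) begins 54 mm behind the grasp point. The pads swing forward as they close: fully open they stand 13 mm farther back than shut.
Start: joints at [-1.409, 0.383, 0.016, 1.37, -0.006, 1.388, -0.046], TCP at [0.139, 0.609, 0.304] pointing down, gripper open.
Joint ranges: [-2.95, 2.95], [-0.25, 2.06], [-1.52, 1.56], [0.18, 2.33], [-1.44, 4.58], [0.02, 2.06], [-3.01, 3.01]. Speed limits (rad/s): [2.39, 2.39, 3.01, 3.01, 3.14, 3.14, 3.14].

INTERFACE

Orientations are given as [roll, pitch, yaw] about the fixed x, y, z axes, in that order (R = Rz(yaw) Ry(pitch) Rx(roll)).
In Python, from rig import bot, imaging gives the robot as it stands.
- The arm moves only by the tool arm_command, never from a script. Its argument "deltas" is a list that holds one entry, the list of rows, each a list of 5 numbers: the gripper command: -1 is shut, 1 is fully open, values between are in proportion, then the shift along the tool's x, y, z in units of 600 mm (1.0 is 600 mm), then the turn about the tool's z in units of 45 degrees (1.0 is 45 degrees). A call has 1 to 20 rows; each row is the pose to reach, as a shift and turn from the pose commanded when the call began, along the tool's axes at that moment; what a row does not reach only later rows make up. A row lasts 1/12 s, in which the tool goes at most 41.7 mm and 7.16 degrees, less where a joint would pass 70% of its speed; a pose out of reach is approached as far as the arm can. A call with a number of a shift or a turn outside -1 to 1 is refused whole. A call with a gripper value outside its range is refused whole. The fingers move at their own pace and stop on an object; the grip force is fixed at half the most. Time passes only in rows, so rows that repeat a pose let the fingers close. It gives the time, the measured TCP pose, the force, the opening and the grip force at its end, in the units of the state.
- bot.get_obs(): the state, without advancing time (a new reading comes with each control period).
- imaging.capture(name): name is "side" or "top" or "wrist"; returns the picture (420x560x3 uint8, red, green, blue); there is no depth.
- imaging.camera_info(name): a dict with "fx", "fy", "cx", "cy" (pixels), "rvec" (rotation vector, rad) and "tvec" (3), from world to camera coordinates, as OpenCV has them. Camera axes: x right, y down, z forward; pixel columns grow to the right and rows downward; lengths in m; the calibration is good to about 2 mm. A picture is of the moment at which its call begins: read the wrist's pose just before it. camera_info takes no time and is no camera call; for the wrist camera it gives the pose at the moment of the call.
- bot.close_job(): hands the job in; it is judged then, once.
The state is a dict: "clock": time; "q": joint angles; "joint_velocities": joint speeds; "joint_torque": joint torques, N m; "tcp_pos": TCP position; "tool_rot": TCP orientation; "contact_force": force on the tool from outside, world axes, zero at the start; "wrist_torque": the same for the moment, N m; "gripper_width": opening from 0.0 (shut) to 1.0 (fully open); "finger_force": force on a finger pad.
Only numpy, scipy, OpenCV 4.12 (cv2) and the standard library are available. Lean on these libraries where they do the work, as an engineer would, in place of code of your own. Each camera call takes 0.05 s, during which the arm holds its last target. There are 200 camera calls.

## Working session

There is one attempt and no reset: what is moved stays moved. The work goes in short steps, Python scripts to look and compute and a tool call to move; the robot and the scene stay as the last step left them, time stands still between calls to the robot, and variables do not carry over. Pictures are saved under pics/ and viewed, at most 10 in all, crops included, and the job is handed in when it is done.

Besides the shell and the picture viewer there is one more tool, called after "Request:" as a command line: name --argument value ..., lists and objects as JSON in quotes. arm_command: Moves the arm, as the interface text tells. Shifts and turns lie within -1 to 1; 1 stands for 600 mm of shift or 45 degrees of turn. Its arguments: {"type":"object","properties":{"deltas":{"type":"array"}},"required":["deltas"]}

```bash
mkdir -p pics
cat > h.py <<'E'
import numpy as np, cv2
from rig import bot, imaging
def cam(n):
    c=imaging.camera_info(n); R=cv2.Rodrigues(np.array(c["rvec"],float))[0]; return c,R,np.array(c["tvec"],float).ravel()
def ray(n,u,v,C=None):
    c,R,t=C or cam(n); d=R.T@np.array([(u-c["cx"])/c["fx"],(v-c["cy"])/c["fy"],1]); return -R.T@t,d
def onz(n,u,v,z,C=None):
    o,d=ray(n,u,v,C); return o+d*(z-o[2])/d[2]
def tri(rays):
    A=0;b=0
    for o,d in rays:
        d=d/np.linalg.norm(d);P=np.eye(3)-np.outer(d,d);A=A+P;b=b+P@o
    return np.linalg.solve(A,b)
def snap(n,f):
    C=cam(n);im=imaging.capture(n);cv2.imwrite(f"pics/{f}.png",im[:,:,::-1]);return im,C
E
python3 - <<'E'
from h import *
a,_=snap("top","top0");b,_=snap("side","side0");
cv2.imwrite("pics/both.png",cv2.resize(np.hstack([a,b])[:,:,::-1],(800,300)))
print(bot.get_obs())
E
```

```text
{'clock': 0.1, 'q': array([-1.4088829 ,  0.3841579 ,  0.01638786,  1.37105621, -0.00628063,
        1.38818072, -0.04651645]), 'joint_velocities': array([ 0.00144375, -0.00142578,  0.00084596, -0.00174977,  0.00052238,
       -0.00112703,  0.00076195]), 'joint_torque': array([ 3.90278263e-03, -6.29123425e+01,  8.47995859e-01, -3.72753882e+01,
        1.69623125e-02,  1.04218192e-02,  1.01053283e-04]), 'tcp_pos': array([0.1392294 , 0.60896368, 0.30297323]), 'tool_rot': array([-3.13984103e+00,  4.88966435e-05,  2.91681782e+00]), 'contact_force': array([-0.13557932, -0.41298798,  0.04539287]), 'wrist_torque': array([-0.07394132, -0.06310394, -0.0075267 ]), 'finger_force': 0.0, 'gripper_width': 1.0048899451779685}
```

View pics/top0.png

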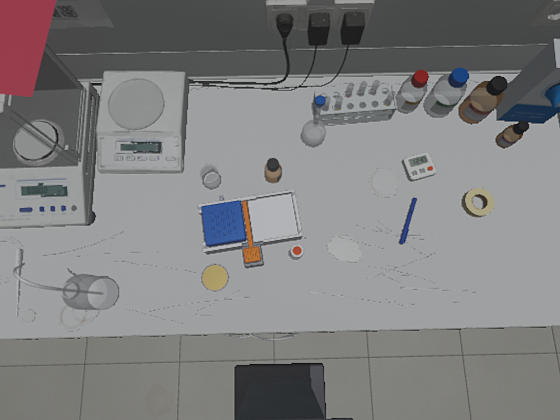

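View pics/side0.png

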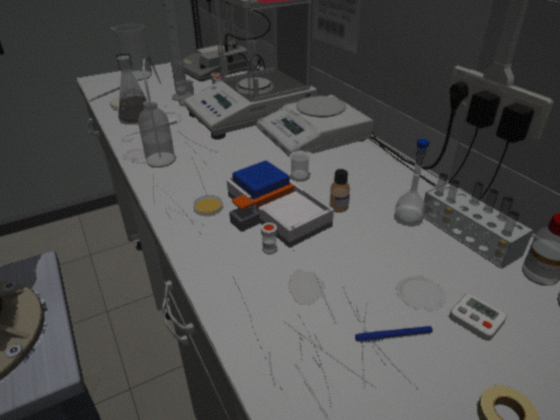

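The top view shows the blue cover around (223,223), the deck at (275,217), the orange pad at (253,255), the vial at (297,252) and the petri dish at (215,278). The side view agrees with this layout.

```bash
cat >> h.py <<'E'
def mask(im,lo,hi,win=None):
    m=cv2.inRange(cv2.cvtColor(im,cv2.COLOR_RGB2HSV),lo,hi)
    if win: k=np.zeros_like(m);x0,y0,x1,y1=win;k[y0:y1,x0:x1]=255;m&=k
    n,l,s,c=cv2.connectedComponentsWithStats(m)
    return [(s[i],c[i],(l==i).astype('uint8')) for i in np.argsort(-s[:,4]) if i and s[i,4]>15]
BL=((105,120,40),(130,255,255));OR=((5,150,80),(18,255,255))
E
python3 - <<'E'
from h import *
np.set_printoptions(precision=4,suppress=True)
T=cv2.imread("pics/top0.png")[:,:,::-1];S=cv2.imread("pics/side0.png")[:,:,::-1]
for n,im,w in (("top",T,(180,170,320,290)),("side",S,(200,140,350,260))):
    print(n,"cam pos",ray(n,0,0)[0])
    for nm,r in (("blue",BL),("or",OR)):
        for s,c,m in mask(im,*r,w)[:3]:
            k=cv2.findContours(m,0,2)[0][0]; print(nm,s,c,cv2.minAreaRect(k))
            if nm=="blue": print(cv2.approxPolyDP(k,4,True).reshape(-1,2).tolist(), onz(n,*c,.064))
            else: print(onz(n,*c,.058))
for nm,u,v,z in (("vial",297,252,.05),("petri",215,278,.014),("bottle",273,170,.09),("beaker",211,178,.05),("deck corner R-bot",301,240,.044),("R-top",296,193,.044),("L-bot",204,250,.044),("L-top",199,207,.044)):
    print(nm,onz("top",u,v,z))
c=cv2.resize(T[160:300,170:330],(640,560),interpolation=2);cv2.imwrite("pics/c1.png",c[:,:,::-1])
E
```

```text
top cam pos [ 0.3807 -0.0021  0.9165]
blue [ 202  201   44   45 1590] [223.0264 222.6635] ((223.0093536376953, 222.5585174560547), (39.57662582397461, 41.156524658203125), 80.90972137451172)
[[240, 201], [202, 206], [207, 245], [245, 238]] [0.5708 0.1168 0.064 ]
or [243 201  18  62 405] [249.6346 240.4642] ((247.68922424316406, 231.1351318359375), (60.99202346801758, 15.453503608703613), 80.53767395019531)
[0.5305 0.0583 0.058 ]
or [293 247   8   7  45] [296.7111 250.1333] ((296.5, 250.0), (6.0, 7.0), 90.0)
[ 0.5066 -0.045   0.058 ]
side cam pos [ 0.2242 -0.6157  0.5532]
blue [ 233  161   56   37 1236] [260.1998 178.106 ] ((260.9310302734375, 177.82757568359375), (30.82542610168457, 51.6233024597168), 68.19859313964844)
[[288, 176], [266, 161], [233, 173], [252, 197], [287, 183]] [0.5627 0.0979 0.064 ]
or [233 184  60  24 330] [256.5121 197.2909] ((262.95001220703125, 194.35000610351562), (12.016656875610352, 61.031959533691406), 71.56505584716797)
[0.528  0.0458 0.058 ]
or [264 225   9   5  29] [268.4138 227.3793] ((268.0, 227.0), (8.0, 4.0), -0.0)
[ 0.5038 -0.0516  0.058 ]
vial [ 0.5036 -0.0459  0.05  ]
petri [0.4537 0.1406 0.014 ]
bottle [0.6825 0.0032 0.09  ]
beaker [0.6808 0.1478 0.05  ]
deck corner R-bot [ 0.5313 -0.0561  0.044 ]
R-top [ 0.6417 -0.0486  0.044 ]
L-bot [0.5137 0.1614 0.044 ]
L-top [0.6134 0.1751 0.044 ]
```

View pics/c1.png

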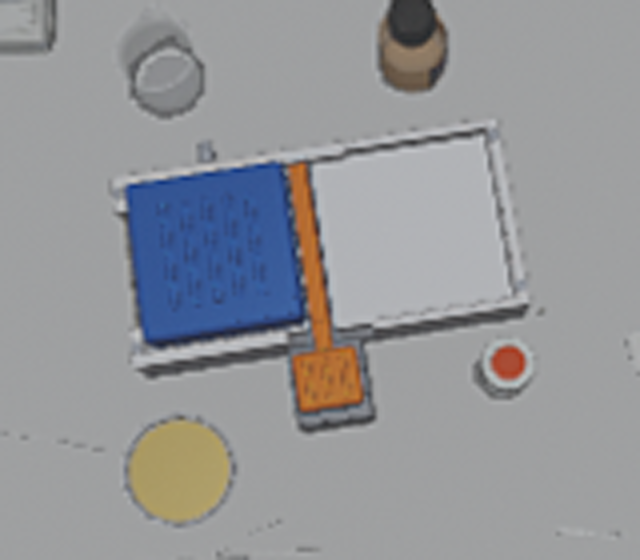

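Crop: the cover, pad and walls are sharp, and the housing is turned about 0.157 rad. I'll raise the arm and move over the housing so the wrist camera can measure it more closely.

Request:
arm_command --deltas '[[[-1, 0, 0, -0.07, 0], [-1, 0, 0, -0.14, 0], [-1, 0, 0, -0.17, 0], [-1, -0.835, -0.73, -0.17, -0.487], [-1, -0.835, -0.73, -0.17, -0.487], [-1, -0.835, -0.73, -0.17, -0.487], [-1, -0.835, -0.73, -0.17, -0.487], [-1, -0.835, -0.73, -0.17, -0.487], [-1, -0.835, -0.73, -0.17, -0.487], [-1, -0.835, -0.73, -0.17, -0.487], [-1, -0.835, -0.73, -0.17, -0.487], [-1, -0.835, -0.73, -0.17, -0.487], [-1, -0.835, -0.73, -0.17, -0.487], [-1, -0.835, -0.73, -0.17, -0.487], [-1, -0.835, -0.73, -0.17, -0.487], [-1, -0.835, -0.73, -0.17, -0.487], [-1, -0.835, -0.73, -0.17, -0.487], [-1, -0.835, -0.73, -0.17, -0.487], [-1, -0.835, -0.73, -0.17, -0.487], [-1, -0.835, -0.73, -0.17, -0.487]]]'

```text
clock: 1.77
tcp_pos: [0.5326, 0.0619, 0.4053]
tool_rot: [-3.137, -0.0, -2.995]
contact_force: [-0.9, 0.4, -0.1]
gripper_width: -0.002
finger_force: 0.0
```

Request:
arm_command --deltas '[[[-1, 0, 0, 0, 0], [-1, 0, 0, 0, 0], [-1, 0, 0, 0, 0], [-1, 0, 0, 0, 0]]]'

```text
clock: 2.1
tcp_pos: [0.5296, 0.0723, 0.4058]
tool_rot: [3.141, -0.0, -2.981]
contact_force: [-0.4, 1.2, 1.1]
gripper_width: -0.006
finger_force: 0.0
```

Run:
```python
from h import *
o=bot.get_obs();print(o["clock"],o["tcp_pos"],o["tool_rot"],o["contact_force"],o["gripper_width"])
im,C=snap("wrist","w1");import pickle;pickle.dump(C,open("w1.pkl","wb"));print(ray("wrist",0,0,C)[0])
for nm,r in (("blue",BL),("or",OR)):
    for s,c,m in mask(im,*r)[:3]:
        k=cv2.findContours(m,0,2)[0][0];print(nm,s,c,cv2.minAreaRect(k),cv2.approxPolyDP(k,5,True).reshape(-1,2).tolist())
```

```text
2.1 [0.5295567  0.07228469 0.40582606] [ 3.14100772e+00 -2.70183875e-04 -2.98090698e+00] [-0.3577246   1.21043169  1.11868146] -0.006045074393121278
[0.45530638 0.06096012 0.47613261]
blue [ 268  163   75   74 5297] [304.31414008 199.34887672] ((304.7220458984375, 199.6733856201172), (73.45113372802734, 73.51171112060547), 1.7357046604156494) [[270, 164], [268, 233], [337, 236], [342, 168]]
or [ 248  121   30  112 1436] [262.53969359 159.31267409] ((262.5, 176.5), (29.0, 111.0), 0.0) [[252, 121], [248, 145], [260, 149], [264, 232], [266, 149], [277, 147], [277, 123]]
or [170 119  16  15 183] [177.30601093 126.38251366] ((177.2353057861328, 126.4411849975586), (14.55213737487793, 14.309601783752441), 75.96376037597656) [[173, 120], [171, 130], [183, 132], [183, 122]]
```

View pics/w1.png

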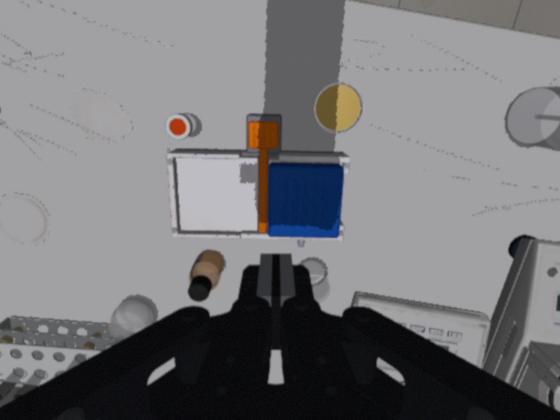

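The wrist view shows the pad at about (263,134) and the cover corners at (268,233) and (337,236). Its axes line up with the housing. Next I'll triangulate these across the views.

Run:
```python
from h import *
import pickle
np.set_printoptions(precision=4,suppress=True)
C=pickle.load(open("w1.pkl","rb"));W=cv2.imread("pics/w1.png")[:,:,::-1];T=cv2.imread("pics/top0.png")[:,:,::-1]
S=cv2.imread("pics/side0.png")[:,:,::-1]
# pad: erode the thin catch strip away
def pad(im,win):
    _,_,m=mask(im,*OR,win)[0];k=np.ones((5,11) if im is W else (5,10),'uint8')
    m=cv2.morphologyEx(m,cv2.MORPH_OPEN,k);M=cv2.moments(m,True)
    return M["m10"]/M["m00"],M["m01"]/M["m00"],m.sum()
pw=pad(W,(200,100,320,250));pt=pad(T,(180,170,320,290));print(pw,pt)
r=[ray("wrist",*pw[:2],C),ray("top",*pt[:2])]
print("pad tri",tri(r),"onz",onz("wrist",*pw[:2],.058,C),onz("top",*pt[:2],.058))
for nm,w,t,s in (("+x-y",(268,236),(240,201),(288,176)),("+x+y",(339,236),(202,206),(266,161))):
    print(nm,tri([ray("wrist",*w,C),ray("top",*t)]),tri([ray("wrist",*w,C),ray("side",*s)]),tri([ray("wrist",*w,C),ray("top",*t),ray("side",*s)]),onz("wrist",*w,.064,C),onz("top",*t,.064))
# wall outer corners in wrist picture at z=.044
for nm,w in (("+x-y",(173,237)),("+x+y",(342,240)),("-x-y",(169,152)),("-x+y",(348,155))): print(nm,onz("wrist",*w,.044,C))
c=cv2.resize(W[100:260,150:370],(792,576),interpolation=2);cv2.imwrite("pics/c2.png",c[:,:,::-1])
```

```text
(262.64987405541564, 134.80730478589422, np.uint64(794)) (252.58986175115209, 254.08294930875576, np.uint64(217))
pad tri [0.5041 0.0534 0.0334] onz [0.5018 0.0537 0.058 ] [0.5001 0.052  0.058 ]
+x-y [0.6128 0.0773 0.0904] [0.6221 0.0798 0.0618] [0.6214 0.0795 0.0622] [0.6239 0.0791 0.064 ] [0.6199 0.0791 0.064 ]
+x+y [0.6078 0.1642 0.0708] [0.6129 0.1691 0.0557] [0.6121 0.1672 0.057 ] [0.6097 0.167  0.064 ] [0.6102 0.1644 0.064 ]
+x-y [ 0.6534 -0.0432  0.044 ]
+x+y [0.6221 0.1773 0.044 ]
-x-y [ 0.5422 -0.0564  0.044 ]
-x+y [0.5108 0.1603 0.044 ]
```

View pics/c2.png

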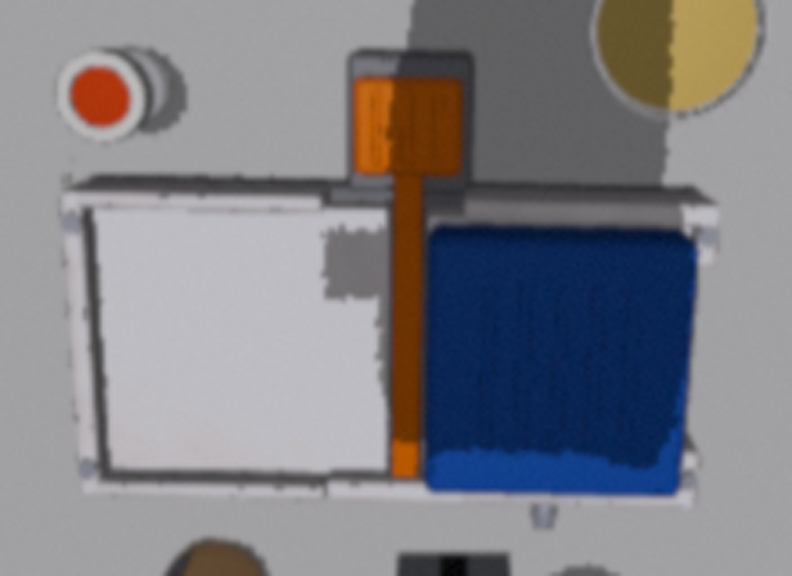

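Check: the wall corners span 113 x 223 mm (112 x 226 given), and the pad implied by the housing is (0.501, 0.0525), matching the measured (0.501, 0.053). The cover top triangulates to about 0.06 m. Housing origin is about (0.5805, 0.0635) with a turn of about 0.15 rad. Now I'll move to a hover over the pad.

Request:
arm_command --deltas '[[[-1, 0.052, -0.026, 0.1, 0], [-1, 0.052, -0.026, 0.2, 0], [-1, 0.052, -0.026, 0.27, 0], [-1, 0.052, -0.026, 0.34, 0], [-1, 0.052, -0.026, 0.4, 0], [-1, 0.052, -0.026, 0.425, 0], [-1, 0.052, -0.026, 0.425, 0], [-1, 0.052, -0.026, 0.425, 0], [-1, 0.052, -0.026, 0.425, 0], [-1, 0.052, -0.026, 0.425, 0], [-1, 0.052, -0.026, 0.425, 0], [-1, 0.052, -0.026, 0.425, 0]]]'

```text
clock: 3.15
tcp_pos: [0.503, 0.0506, 0.153]
tool_rot: [3.141, 0.004, -2.984]
contact_force: [0.6, 0.5, 0.5]
gripper_width: 0.002
finger_force: 0.0
```

Request:
arm_command --deltas '[[[-1, 0.003, 0, 0.01, 0], [-1, 0.003, 0, 0.02, 0], [-1, 0.003, 0, 0.027, 0], [-1, 0.003, 0, 0.031, 0], [-1, 0.003, 0, 0.035, 0], [-1, 0.003, 0, 0.039, 0], [-1, 0.003, 0, 0.043, 0], [-1, 0.003, 0, 0.047, 0], [-1, 0.003, 0, 0.05, 0], [-1, 0.003, 0, 0.05, 0], [-1, 0.003, 0, 0.05, 0]]]'

```text
clock: 4.07
tcp_pos: [0.5001, 0.05, 0.1208]
tool_rot: [-3.141, 0.0, -2.984]
contact_force: [-0.0, -1.0, 0.5]
gripper_width: 0.002
finger_force: 0.0
```

Request:
arm_command --deltas '[[[-1, 0, 0, 0.004, 0], [-1, 0, 0, 0.008, 0], [-1, 0, 0, 0.011, 0]]]'

```text
clock: 4.32
tcp_pos: [0.5003, 0.05, 0.1144]
tool_rot: [-3.142, 0.001, -2.984]
contact_force: [-5.0, -1.2, 11.1]
gripper_width: 0.001
finger_force: 5.7
```

Request:
arm_command --deltas '[[[-1, 0, 0, 0.002, 0], [-1, 0, 0, 0.003, 0]]]'

```text
clock: 4.48
tcp_pos: [0.5001, 0.0499, 0.1138]
tool_rot: [3.141, 0.0, -2.984]
contact_force: [-11.4, -1.5, 28.2]
gripper_width: -0.004
finger_force: 14.3
```

The force builds at TCP z = 0.114 (tip 0.041), so the tab is at its stop. I'll retreat up and move behind the cover.

Request:
arm_command --deltas '[[[-1, 0, 0, -0.05, 0], [-1, 0, 0, -0.11, 0], [-1, 0, 0, -0.15, 0], [-1, -0.138, 0.215, -0.15, 0], [-1, -0.138, 0.215, -0.15, 0], [-1, -0.138, 0.215, -0.15, 0], [-1, -0.138, 0.215, -0.15, 0], [-1, -0.138, 0.215, -0.15, 0], [-1, -0.138, 0.215, -0.15, 0], [-1, -0.138, 0.215, -0.15, 0], [-1, -0.138, 0.215, -0.15, 0]]]'

```text
clock: 5.4
tcp_pos: [0.5614, 0.1888, 0.2023]
tool_rot: [-3.141, -0.0, -2.986]
contact_force: [-0.5, -0.7, 0.2]
gripper_width: -0.003
finger_force: 0.0
```

Run:
```python
from h import *
o=bot.get_obs();print(o["clock"],o["tcp_pos"],o["tool_rot"])
im,C=snap("wrist","w2");t,_=snap("top","top2")
t=cv2.resize(t[160:300,150:330],(540,420),interpolation=2)
cv2.imwrite("pics/c3.png",cv2.resize(np.hstack([im,t])[:,:,::-1],(800,305)))
for n,i,CC in (("wrist",im,C),("top",cv2.imread("pics/top2.png")[:,:,::-1],None)):
  for s,c,m in mask(i,*BL,(180,170,320,290) if n=="top" else None)[:1]:
    k=cv2.findContours(m,0,2)[0][0]
    for p in cv2.approxPolyDP(k,5,True).reshape(-1,2): print(n,p,onz(n,*p,.064,CC))
```

```text
5.4 [0.56140727 0.18878427 0.20227073] [-3.14083955e+00 -3.96400857e-04 -2.98598466e+00]
wrist [ 80 151] [0.5363412  0.06889874 0.064     ]
wrist [ 99 282] [0.62231849 0.0807197  0.064     ]
wrist [229 282] [0.60893498 0.16578581 0.064     ]
wrist [229 147] [0.52037079 0.15540068 0.064     ]
wrist [102 144] [0.53018221 0.08166761 0.064     ]
top [240 201] [0.61987609 0.07911587 0.064     ]
top [205 206] [0.6100556  0.15764246 0.064     ]
top [207 245] [0.52155233 0.15133499 0.064     ]
top [245 239] [0.53294952 0.06809301 0.064     ]
```

View pics/c3.png

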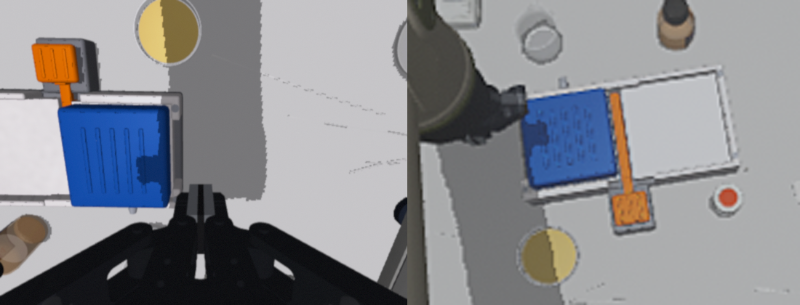

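The wrist and top views show the cover still on its seat, with its rear edge at about (0.565, 0.160) as the model predicts and the finger behind it. Before pushing, I'll check the pad height by triangulation.

Run:
```python
from h import *
W=cv2.imread("pics/w2.png")[:,:,::-1];T=cv2.imread("pics/top2.png")[:,:,::-1]
def pad(im,k,win=None):
    m=mask(im,*OR,win)[0][2];m=cv2.morphologyEx(m,cv2.MORPH_OPEN,np.ones(k,'uint8'));M=cv2.moments(m,True);print(cv2.boundingRect(m));return M["m10"]/M["m00"],M["m01"]/M["m00"]
w=pad(W,(25,25));t=pad(T,(5,10),(180,170,320,290));print(w,t)
for z in (.042,.058): print(z,onz("wrist",*w,z),onz("top",*t,z))
print(tri([ray("wrist",*w),ray("top",*t)]))
```

```text
(47, 61, 59, 53)
(245, 249, 16, 12)
(76.39785306943979, 86.69540422676954) (252.82122905027933, 254.60893854748602)
0.042 [0.50168141 0.05560085 0.042     ] [0.50116021 0.05253842 0.042     ]
0.058 [0.50067105 0.06408551 0.058     ] [0.49895713 0.05153806 0.058     ]
[0.50194337 0.05285583 0.03679938]
```

The pad is at z ≈ 0.04, so it is fully in. Next I descend behind the cover.

Request:
arm_command --deltas '[[[-1, 0, 0, 0.05, 0], [-1, 0, 0, 0.1, 0], [-1, 0, 0, 0.13, 0], [-1, 0, 0, 0.148, 0], [-1, 0, 0, 0.148, 0], [-1, 0, 0, 0.148, 0], [-1, 0, 0, 0.148, 0]]]'

```text
clock: 6.08
tcp_pos: [0.5624, 0.1903, 0.1153]
tool_rot: [3.141, 0.002, -2.984]
contact_force: [0.4, -0.3, 0.9]
gripper_width: 0.002
finger_force: 0.0
```

Request:
arm_command --deltas '[[[-1, 0, -0.01, 0, 0], [-1, 0, -0.02, 0, 0], [-1, 0, -0.03, 0, 0], [-1, 0, -0.04, 0, 0], [-1, 0, -0.05, 0, 0], [-1, 0, -0.06, 0, 0], [-1, 0, -0.06, 0, 0]]]'

```text
clock: 6.67
tcp_pos: [0.5675, 0.1529, 0.1139]
tool_rot: [-3.141, 0.0, -2.986]
contact_force: [-0.4, 0.2, -0.3]
gripper_width: -0.002
finger_force: 0.0
```

Request:
arm_command --deltas '[[[-1, 0, -0.01, 0, 0], [-1, 0, -0.02, 0, 0], [-1, 0, -0.03, 0, 0], [-1, 0, -0.04, 0, 0], [-1, 0, -0.05, 0, 0], [-1, 0, -0.06, 0, 0], [-1, 0, -0.07, 0, 0], [-1, 0, -0.08, 0, 0], [-1, 0, -0.09, 0, 0], [-1, 0, -0.1, 0, 0], [-1, 0, -0.11, 0, 0], [-1, 0, -0.12, 0, 0], [-1, 0, -0.128, 0, 0], [-1, 0, -0.135, 0, 0], [-1, 0, -0.135, 0, 0], [-1, 0, -0.135, 0, 0]]]'

```text
clock: 8.0
tcp_pos: [0.5799, 0.0745, 0.1137]
tool_rot: [-3.141, 0.0, -2.984]
contact_force: [0.2, 0.9, -0.7]
gripper_width: 0.002
finger_force: 0.0
```

Run:
```python
from h import *
o=bot.get_obs();print(o["clock"],o["tcp_pos"],o["contact_force"])
im,C=snap("wrist","w3");s,_=snap("side","side3")
s=cv2.resize(s[130:270,180:360],(540,420),interpolation=2)
cv2.imwrite("pics/c4.png",cv2.resize(np.hstack([im,s])[:,:,::-1],(800,305)))
O=np.array([.5805,.0635]);th=.15
for s,c,m in mask(im,*BL)[:1]:
    k=cv2.findContours(m,0,2)[0][0]
    for p in cv2.approxPolyDP(k,5,True).reshape(-1,2):
        q=onz("wrist",*p,.061,C)[:2]-O;print(p,q@[np.cos(th),np.sin(th)],q@[-np.sin(th),np.cos(th)])
```

```text
8.0 [0.57991463 0.07448596 0.11372533] [ 0.16374974  0.89925064 -0.68541011]
[237 173] -0.04741752686378977 -0.0022551106962588694
[ 38 171] -0.04762466493938188 -0.07258616779361185
[  0 182] -0.04352677762356756 -0.08691522787979236
[  0 236] -0.022735202235733686 -0.09157275188339438
[ 42 385] 0.04669588383647765 -0.08898193656681636
[181 308] 0.007843902898730522 -0.026062518936653987
[202 307] 0.007321538167119999 -0.017628016427641304
[209 316] 0.011483959576153863 -0.015030963076291435
[231 309] 0.008160192567688698 -0.006054042441640926
[243 270] -0.009251206606810138 -0.0008956617994711478
```

View pics/c4.png

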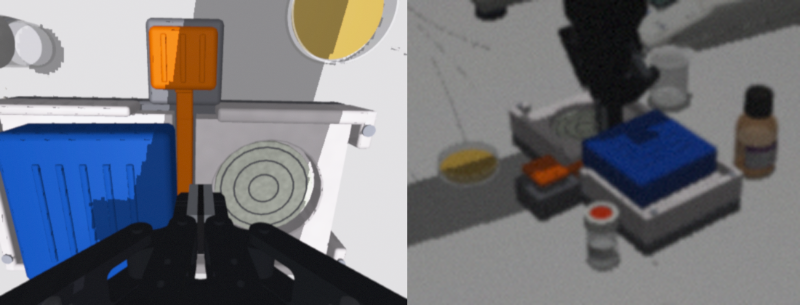

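The well is uncovered and the cover is on the deck side, with its rear face at y_h ≈ -1 mm and its centre at about -46. I'll push about 10 mm further, back off a little and then lift clear.

Request:
arm_command --deltas '[[[-1, 0, -0.006, 0, 0], [-1, 0, -0.012, 0, 0], [-1, 0, -0.018, 0, 0], [-1, 0, -0.018, 0, 0], [-1, 0, -0.018, 0, 0], [-1, 0, 0.02, 0, 0], [-1, 0, 0.04, 0, 0], [-1, 0, 0.04, -0.05, 0], [-1, 0, 0.04, -0.1, 0], [-1, 0, 0.04, -0.17, 0], [-1, 0, 0.04, -0.24, 0], [-1, 0, 0.04, -0.3, 0], [-1, 0, 0.04, -0.3, 0], [-1, 0, 0.04, -0.3, 0]]]'

```text
clock: 9.27
tcp_pos: [0.577, 0.0993, 0.2964]
tool_rot: [3.141, 0.005, -2.983]
contact_force: [-0.7, 0.1, -1.2]
gripper_width: 0.001
finger_force: 0.0
```

Run:
```python
from h import *
o=bot.get_obs();print(o["clock"],o["tcp_pos"],o["contact_force"])
im,C=snap("wrist","w4");s,_=snap("side","side4")
s=cv2.resize(s[130:270,180:360],(540,420),interpolation=2)
cv2.imwrite("pics/c5.png",cv2.resize(np.hstack([im,s])[:,:,::-1],(800,305)))
O=np.array([.5805,.0635]);th=.15
for s,c,m in mask(im,*BL)[:1]:
    k=cv2.findContours(m,0,2)[0][0]
    for p in cv2.approxPolyDP(k,5,True).reshape(-1,2):
        q=onz("wrist",*p,.061,C)[:2]-O;print(p,q@[np.cos(th),np.sin(th)],q@[-np.sin(th),np.cos(th)])
```

```text
9.2667 [0.57700104 0.0993039  0.29643405] [-0.67918695  0.09640687 -1.18798596]
[114 130] -0.04196595276481739 -0.100311533720445
[127 227] 0.04605582338087572 -0.09967763530939679
[220 225] 0.043349195004194256 -0.013790830977664828
[217 128] -0.04440965435797272 -0.01295719204205394
```

View pics/c5.png

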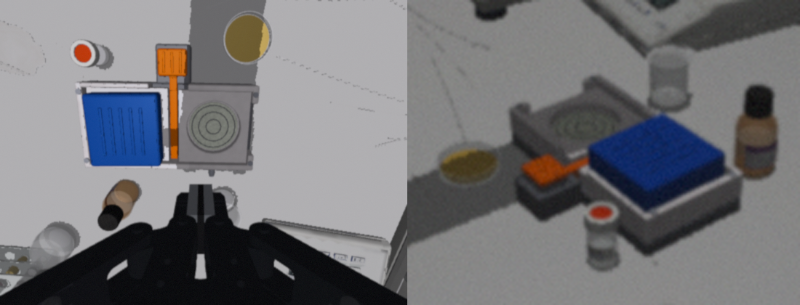

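The cover lies flat on the deck at y_h ≈ -57 mm and x_h ≈ 0. The well is open, the tab is in and the bystanders stand where they were. I'll hand it in.

```bash
python3 -c "
from rig import bot
print(bot.close_job())"
```

```text
the job is handed in; nothing more can be done
None
```

The job is handed in, with no verdict returned: the tab is pressed fully in, and the cover measures flat on the parking deck (centre about 57 mm past the housing's origin) with the filter well open and the bystanders left standing.

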